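# Load the baking-paper stand and hold it upright on its kickstand

## Task

Get the green baking-paper stand ready: first slip the paper roll all the way down onto the stand's spindle and let go of it, then flip the folded kickstand down over its snap point so that it stays down by itself. Last, lift the leaning frame upright by its black handle, with the roll still on, and keep hold of the handle: the foot is not screwed down yet and the frame tips forward when let go, so finish while still holding it upright. Leave the other things on the table where they are.

Things in the scene. Friction and masses are not known exactly. Their poses are not given: they have to be found in the camera images.
- roll_c (a point): Centre (half-way up) of the loose white baking-paper roll, a plain tube standing on end on the table: 60 mm outside diameter, 36 mm bore right through, 90 mm tall, 140 to 280 g. Its z runs along the tube's axis.
- spindle_foot (a point): Point on the axis of the stand's brass spindle, on top of the round green plate (74 mm across) on which the roll comes to sit. The spindle is 20 mm in diameter and rises 78 mm from here along this point's z axis, the top 12 mm tapering to 8 mm; it belongs to the frame and leans with it. When seated, the roll's centre is 45 mm from here along z. x points to the back of the stand (away from the robot), y along the stand to the kickstand end, both leaning with the frame.
- handle: The frame's black rubber handle: a level round bar, 20 mm in diameter, 64 mm long, on top of the green mast; origin at the bar's centre, y along the bar, z up the mast (leaning with the frame), x to the back. It stands 205 mm from the foot hinge's axis and 135 mm along y from the spindle's axis.
- foot_hinge (a point): Middle of the frame's hinge axis in the grey foot plate (100 x 230 x 10 mm, fixed on the table), 25 mm above the table. The axis runs along this point's y; x points to the back of the stand. This point does not lean.
- frame (a joint): Lean of the green frame about the foot hinge, rad: 0 upright, positive leaning forward (top towards -x of foot_hinge, the robot's side). Stops at 0.20 (where it rests at the start) and -0.02. A spring in the foot folds it forward: holding it upright takes about 2 to 3 N backwards at the handle.
- leg_hub (a point): A point on the kickstand's pivot axis, in the plane in which the leg swings (40 mm behind the frame's middle plane). The pivot axis runs along the frame's x, so the leg swings sideways in the frame's y-z plane.
- leg_tip (a point): Centre of the kickstand's orange tip, 125 mm from leg_hub. The leg is a straight aluminium bar 14 mm thick (orange end 18 mm thick) running in line from leg_hub to here, free over its outer 100 mm. Folded, it points to the frame's +y and 25 degrees up; down, it points 75 degrees below level.
- leg (a joint): Kickstand angle, rad: 0 folded up (start), 1.75 fully down, growing as the tip goes down. An over-centre spring holds it at either end: 2 to 4 N pressed down near the tip moves it, and past 0.9 it snaps down the rest of the way by itself.
- jar: Bystander: amber jar with red lid, 64 mm across, 115 mm tall; origin under its centre. Leave it where it is.
- can: Bystander: can with a blue band and white lid, 68 mm across, 100 mm tall; origin under its centre. Leave it where it is.
- carton: Bystander: yellow carton 60 x 95 x 140 mm; origin under its centre. Leave it.
- bowl: Bystander: green bowl, 170 mm across, 75 mm tall; origin under its centre. Leave it.
- mug: Bystander: white measuring mug, 84 mm across, 95 mm tall; origin under its centre. Leave it.
- liners: Bystander: stack of lilac muffin cups, 68 mm across, 72 mm tall; origin under its centre. Leave it.
- spoon: Bystander: steel spoon with a wooden handle, about 190 mm long, lying flat between robot and stand. Leave it.

How it is judged:
By the outcome, as a careful person would: the job done as asked, in the order asked, and still so for the second after the job is handed in, while the arm keeps its last pose, push and grip.
It also fails if it takes over 72 s, if anything falls off the work surface, if the arm or the gripper's body presses on something with over 40 N, if the wrist force passes 120 N, or if a joint passes its speed limit or range.

## Robot

A 6-joint arm with a two-finger parallel gripper is mounted at the origin on the work surface. World frame = base frame: x ahead of the robot, y to its left, z up, the work surface at z = 0. Lengths are in m, angles in rad, forces in N, time in s.
With the tool pointing down it reaches from about 0.225 to 0.875 m from the base axis. Payload 3.4 kg.
Tool frame: the origin (TCP) lies between the finger pads; the fingertips stand 8 mm ahead of it and the grasp point (between the pads) lies 11 mm behind it; z points along the fingers, y is the line along which they close (so a half turn about z gives the same grasp; the last joint's range is limited). The gripper opens to 85 mm and grips with 20 to 120 N. Pads are 22 mm wide; open, the fingers measure 114 mm over their backs; the gripper's body (76 mm by 85 mm) begins 54 mm behind the grasp point. The pads swing forward as they close: fully open they stand 13 mm farther back than shut.
Start: joints at [-1.387, 0.276, 1.505, -0, 1.361, -0.121], TCP at [0.173, -0.549, 0.239] pointing down, gripper open.
Joint ranges: [-2.89, 2.89], [-0.75, 2.08], [0.22, 2.7], [-1.18, 4.32], [0.11, 2.71], [-2.7, 2.7]. Speed limits (rad/s): [2.57, 2.57, 3.14, 3.14, 3.14, 3.14].

## Interface

Orientations are given as a unit quaternion [w, x, y, z].
In Python, from rig import manip gives the robot as it stands.
- The arm moves only by the tool move_arm, never from a script. Its argument "deltas" is a list that holds one entry, the list of rows, each a list of 5 numbers: the shift along the tool's x, y, z normalised to -1 to 1, where 1 is 80 cm, then the turn about the tool's z normalised to -1 to 1, where 1 is 120 degrees, then the closure, from -1 (fully open) to 1 (shut). In form: [[[tx, ty, tz, twist, grip], ...]]. A call has 1 to 12 rows; each row is the pose to reach, as a shift and turn from the pose commanded when the call began, along the tool's axes at that moment; what a row does not reach only later rows make up. A row lasts 1/10 s, in which the tool goes at most 50 mm and 8.59 degrees, less where a joint would pass 70% of its speed; a pose out of reach is approached as far as the arm can. A call with a number of a shift or a turn outside -1 to 1 is refused whole. A call with a gripper value outside its range is refused whole. The fingers move at their own pace and stop on an object; "squeeze" is the grip in N (left out, the last holds). Time passes only in rows, so rows that repeat a pose let the fingers close. It gives the time, the measured TCP pose, the force, the opening and the grip force at its end, in the units of the state.
- manip.get_state(): the state, without advancing time (a new reading comes with each control period).
- manip.get_image(name): name is "scene" or "side" or "wrist"; returns the picture (480x640x3 uint8, red, green, blue); there is no depth.
- manip.camera_params(name): a dict with "fx", "fy", "cx", "cy" (pixels), "R" (3x3) and "t" (3): a world point X has camera coordinates R X + t; the wrist camera has in their place "tool_from_camera" (4x4, takes a point from camera to tool coordinates, whose origin is the TCP and whose axes are the flange's). Camera axes: x right, y down, z forward; pixel columns grow to the right and rows downward; lengths in m; the calibration is good to about 2 mm. A picture is of the moment at which its call begins: read the wrist's pose just before it. camera_params takes no time and is no camera call.
- manip.sign_off(): hands the job in; it is judged then, once.
The state is a dict: "clock": time; "qpos": joint angles; "qd": joint speeds; "effort": joint torques, N m; "position": TCP position; "ee_rot": TCP orientation; "contact_force": force on the tool from outside, world axes, zero at the start; "moment": the same for the moment, N m; "width": finger opening in m; "gripper_force": force on a finger pad.
Only numpy, scipy, OpenCV 4.12 (cv2) and the standard library are available. Lean on these libraries where they do the work, as an engineer would, in place of code of your own. Each camera call takes 0.05 s, during which the arm holds its last target. There are 200 camera calls.

## Working session

There is one attempt and no reset: what is moved stays moved. The work goes in short steps, Python scripts to look and compute and a tool call to move; the robot and the scene stay as the last step left them, time stands still between calls to the robot, and variables do not carry over. Pictures are saved under pics/ and viewed, at most 10 in all, crops included, and the job is handed in when it is done.

Besides the shell and the picture viewer there is one more tool, called after "Request:" as a command line: name --argument value ..., lists and objects as JSON in quotes. move_arm: Moves the arm, as the interface text tells. Scaled input: -1 to 1 covers 80 cm each way for a shift and 120 degrees each way for a turn. Its arguments: {"type":"object","properties":{"deltas":{"type":"array","items":{"type":"array","items":{"type":"array","items":{"type":"number","minimum":-1,"maximum":1}}}},"squeeze":{"type":"number"}},"required":["deltas"]}

```bash
mkdir -p pics
python3 - <<'E'
from rig import manip
import cv2,numpy as np
s=manip.get_state();print(s)
for n in("scene","side"):
    cv2.imwrite(f"pics/{n}0.png",manip.get_image(n)[:,:,::-1]);print(n,manip.camera_params(n))
print(manip.camera_params("wrist"))
E
```

```text
{'clock': 0.0, 'qpos': array([-1.38700769e+00,  2.76629125e-01,  1.50613581e+00, -1.50569766e-05,
        1.36064909e+00, -1.20999135e-01]), 'qd': array([ 1.33566400e-03,  4.20204830e-04, -8.83508315e-04, -2.68206068e-04,
        1.61523557e-04,  4.17110206e-05]), 'effort': array([-1.14263676e-03, -4.16783059e+01, -2.45804644e+01, -3.75878262e-04,
        1.10203150e-02,  5.67238523e-07]), 'position': array([ 0.1724514 , -0.54801178,  0.23841914]), 'ee_rot': array([-9.10007571e-04,  9.88409858e-01,  1.51806204e-01, -3.59439111e-05]), 'contact_force': array([ 0.36391556, -0.18559992, -0.3034853 ]), 'moment': array([-0.02387222, -0.00699552,  0.06539343]), 'gripper_force': 0.0, 'width': 0.08558471181592842}
scene {'fx': 531.7321717895362, 'fy': 531.7321717895362, 'cx': 324.59139129576187, 'cy': 240.8263187762687, 'R': array([[ 0.30169616,  0.953274  ,  0.01575129],
       [ 0.66784534, -0.19951424, -0.71706114],
       [-0.68041313,  0.22685402, -0.69683228]]), 't': array([-0.24525929, -0.28418585,  1.65324218])}
side {'fx': 443.2596718645403, 'fy': 443.2596718645403, 'cx': 309.5276739618755, 'cy': 240.68252901537633, 'R': array([[-0.99902469, -0.04400563, -0.00363061],
       [-0.02322812,  0.59369158, -0.80435736],
       [ 0.03755171, -0.80348853, -0.59413471]]), 't': array([0.59518819, 0.07621232, 1.18650696])}
{'fx': 384.84762940667537, 'fy': 384.84762940667537, 'cx': 316.68439905089, 'cy': 242.7914500265182, 'tool_from_camera': array([[ 5.92908898e-05, -9.55493740e-01, -2.95011373e-01,
         7.44838751e-02],
       [ 9.99999988e-01,  1.52113410e-05,  1.51711263e-04,
        -5.95472873e-04],
       [-1.40471643e-04, -2.95011379e-01,  9.55493729e-01,
        -1.34855893e-01],
       [ 0.00000000e+00,  0.00000000e+00,  0.00000000e+00,
         1.00000000e+00]])}
```

View pics/scene0.png

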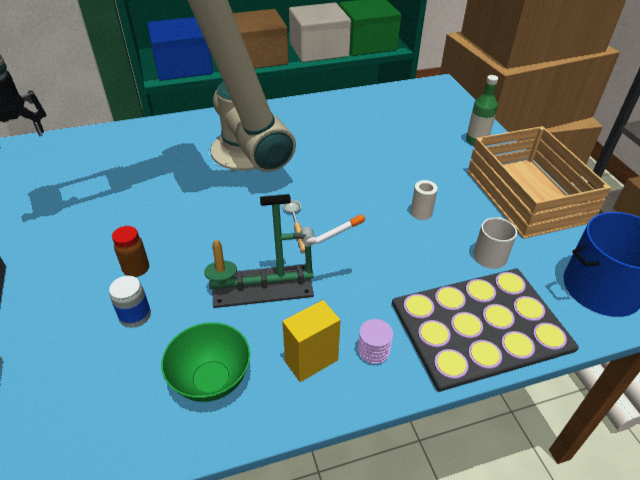

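View pics/side0.png

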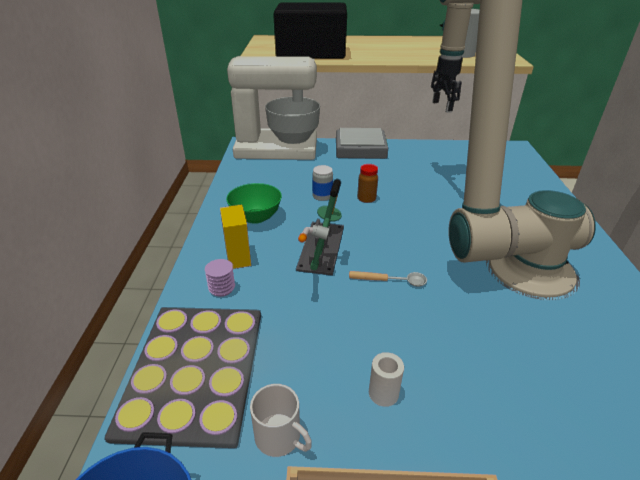

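The scene picture shows the stand at about (265,270), with the handle at (275,200), spindle tip at (218,243) and leg tip at (358,220). The roll is at (424,200). In the side picture the roll is at (387,380) and the handle at (335,188). I'll enlarge both.

Run:
```python
import cv2,numpy as np
a=cv2.imread("pics/scene0.png");b=cv2.imread("pics/side0.png")
r=lambda im,x,y,w,h,k:cv2.resize(im[y:y+h,x:x+w],None,fx=k,fy=k,interpolation=cv2.INTER_CUBIC)
top=r(a,195,185,185,125,4)   # 740x500
cv2.imwrite("pics/c1.png",top)
s=r(b,285,170,75,115,5) # 375x575
q=r(b,355,340,60,75,5) #300x375
p=r(a,400,170,50,60,4) #200x240
c=np.zeros((600,800,3),np.uint8);c[:575,:375]=s;c[:375,380:680]=q;c[376:576,380:580]=p[:200,:200]
cv2.imwrite("pics/c2.png",c)
```

```text
(no output)
```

View pics/c1.png

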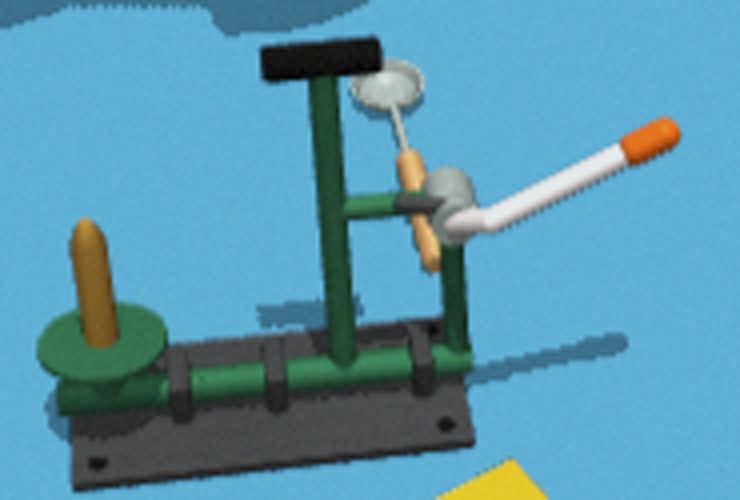

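View pics/c2.png

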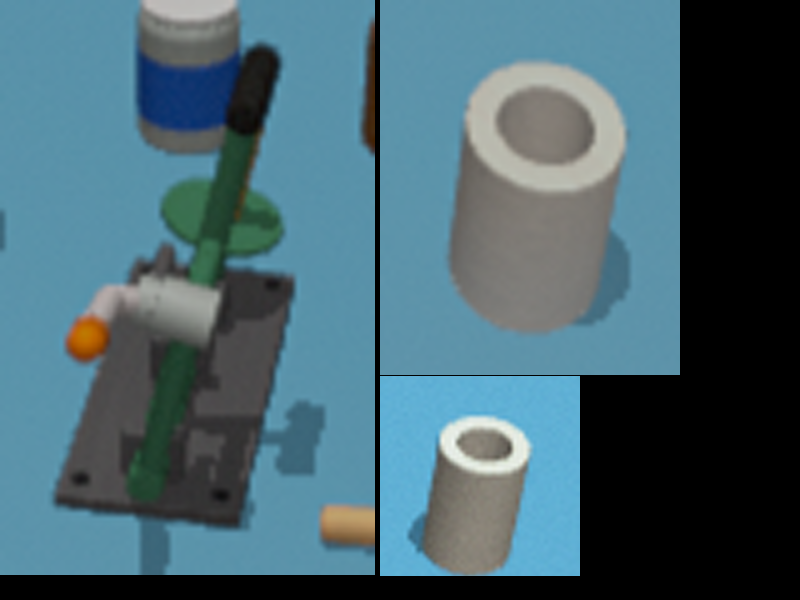

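```bash
cat > h.py <<'E'
import numpy as np
from rig import manip
from scipy.optimize import least_squares
from scipy.spatial.transform import Rotation as Ro
C={n:manip.camera_params(n) for n in("scene","side")}
def pj(n,X):
    c=C[n];p=np.atleast_2d(X)@np.array(c["R"]).T+c["t"]
    return np.c_[c["fx"]*p[:,0]/p[:,2]+c["cx"],c["fy"]*p[:,1]/p[:,2]+c["cy"]]
def tri(a,b): 
    r=least_squares(lambda X:np.r_[pj("scene",X)[0]-a,pj("side",X)[0]-b],[.5,0,.1]);return r.x,r.fun
def onz(n,uv,z):
    return least_squares(lambda q:pj(n,[q[0],q[1],z])[0]-uv,[.5,0]).x
E
python3 - <<'E'
from h import *
np.set_printoptions(precision=4,suppress=True)
for k,a,b in [("handle",(275.2,199.8),(335.6,188)),("plate",(220.5,270.2),(329.4,213.2)),("tip",(361,218),(302.4,238)),("rolltop",(426,187.2),(388.2,365))]: print(k,*tri(a,b))
for p in [(213.25,307),(313.25,295.75)]: print("sc",onz("scene",p,.01))
for p in [(296,270),(333,274.6),(343.6,226),(311,222.4)]: print("si",onz("side",p,.01))
for p in [(388.2,365)]: print(onz("side",p,.09),onz("scene",(426,187.2),.09))
for p in [(260.8,201),(290.2,198.5)]: print("handle end",onz("scene",p,.226))
E
```

```text
handle [ 0.5306 -0.0238  0.2247] [ 0.3042  0.478   0.4342 -0.4911]
plate [ 0.5432 -0.1624  0.0609] [ 0.2394  0.3424  0.3736 -0.3915]
tip [0.6037 0.1455 0.1929] [ 0.2503  0.3098  0.3    -0.2785]
rolltop [0.4299 0.3987 0.0875] [ 0.2815  0.324   0.2318 -0.2021]
sc [ 0.6004 -0.1951]
sc [0.6339 0.0292]
si [0.6298 0.0404]
si [0.532 0.055]
si [ 0.5004 -0.1698]
si [ 0.5994 -0.1853]
[0.4309 0.4011] [0.4312 0.3968]
handle end [ 0.5257 -0.0545]
handle end [0.5353 0.0073]
```

Everything fits the given sizes: handle z is 0.225, roll top 0.0875 and stand yaw about −8.6°. I'll move towards the roll.

```bash
cat >> h.py <<'E'
np.set_printoptions(precision=4,suppress=True)
YAX=np.array([.149,.989,0]);XAX=np.array([.989,-.149,0]);ZF=-np.sin(.2)*XAX+np.array([0,0,np.cos(.2)])
def go(*ts,cmd=None):
    s=manip.get_state();w,x,y,z=s["ee_rot"];R=Ro.from_quat([x,y,z,w]).as_matrix();p=s["position"] if cmd is None else np.array(cmd)
    print("t",s["clock"],"pos",s["position"],"yaw",np.degrees(np.arctan2(R[1,0],R[0,0])),"F",s["contact_force"],"w",s["width"],s["gripper_force"],"q",s["qpos"])
    for t in ts: print(t,"->",R.T@(np.array(t)-p)/.8)
E
python3 -c "
from h import *
go([.32,0,.25],[.4305,.3985,.22])"
```

```text
t 0.1 pos [ 0.1725 -0.548   0.2385] yaw 17.465076117874773 F [ 0.0584 -0.6029 -0.4113] w 0.08554200255605411 0.0 q [-1.387   0.2765  1.506  -0.      1.3607 -0.121 ]
[0.32, 0, 0.25] -> [ 0.3815 -0.5981 -0.0133]
[0.4305, 0.3985, 0.22] -> [ 0.6627 -1.0318  0.025 ]
```

Request:
move_arm --deltas '[[[0.382,-0.598,-0.013,0,-1],[0.382,-0.598,-0.013,0,-1],[0.382,-0.598,-0.013,0,-1],[0.382,-0.598,-0.013,0,-1],[0.382,-0.598,-0.013,0,-1],[0.382,-0.598,-0.013,0,-1],[0.382,-0.598,-0.013,0,-1],[0.382,-0.598,-0.013,0,-1],[0.382,-0.598,-0.013,0,-1],[0.382,-0.598,-0.013,0,-1],[0.382,-0.598,-0.013,0,-1],[0.382,-0.598,-0.013,0,-1]]]'

```text
clock: 1.3
position: [0.3203, 0.0037, 0.2497]
ee_rot: [-0.001, 0.988, 0.155, 0.0]
contact_force: [1.0, -1.5, -0.1]
width: 0.0854
gripper_force: 0.0
```

Request:
move_arm --deltas '[[[0.281,-0.434,0.038,0,-1],[0.281,-0.434,0.038,0,-1],[0.281,-0.434,0.038,0,-1],[0.281,-0.434,0.038,0,-1],[0.281,-0.434,0.038,0,-1],[0.281,-0.434,0.038,0,-1],[0.281,-0.434,0.038,0,-1],[0.281,-0.434,0.038,0,-1],[0.281,-0.434,0.038,0,-1],[0.281,-0.434,0.038,0,-1],[0.281,-0.434,0.038,0,-1]]]'

```text
clock: 2.4
position: [0.4301, 0.397, 0.2186]
ee_rot: [0.001, 0.988, 0.152, -0.001]
contact_force: [-1.1, -0.7, 0.2]
width: 0.0856
gripper_force: 0.0
```

```bash
python3 -c "
from h import *
import cv2
go([.4305,.3985,.22],[.4305,.3985,.064])
s=manip.get_state();w,x,y,z=s['ee_rot'];R=Ro.from_quat([x,y,z,w]).as_matrix()
cv2.imwrite('pics/w1.png',manip.get_image('wrist')[:,:,::-1])
c=manip.camera_params('wrist');T=np.array(c['tool_from_camera'])
X=R.T@(np.array([.4305,.3985,.09])-s['position']);Y=T[:3,:3].T@(X-T[:3,3]);print(c['fx']*Y[0]/Y[2]+c['cx'],c['fy']*Y[1]/Y[2]+c['cy'],'px/m',c['fx']/Y[2])
"
```

```text
t 2.4 pos [0.4301 0.397  0.2186] yaw 17.48140351268181 F [-1.1297 -0.6518  0.2453] w 0.08560023468420394 0.0 q [ 0.6272  0.3048  1.5151 -0.001   1.3244  1.8931]
[0.4305, 0.3985, 0.22] -> [ 0.0011 -0.0016 -0.0017]
[0.4305, 0.3985, 0.064] -> [ 0.0015 -0.002   0.1933]
315.30901588123527 231.97424584398735 px/m 1407.7155676431717
```

View pics/w1.png

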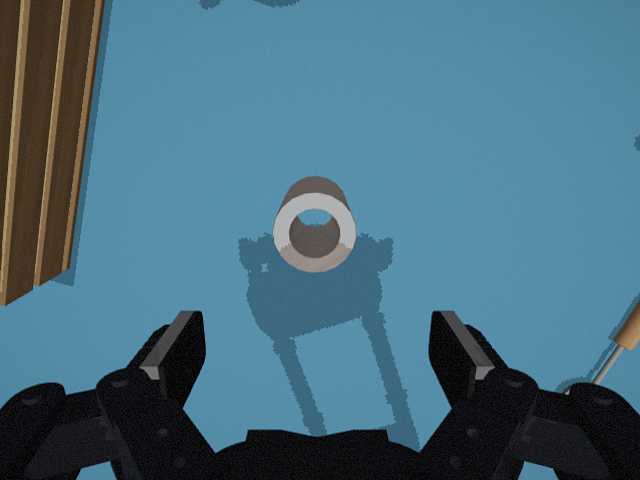

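The wrist view shows the roll rim centre at (315,232), as predicted. I'll descend and grip.

Request:
move_arm --deltas '[[[0.001,-0.001,0.05,0,-1],[0.001,-0.001,0.1,0,-1],[0.001,-0.001,0.15,0,-1],[0.001,-0.001,0.192,0,-1],[0.001,-0.001,0.192,0,-1],[0.001,-0.001,0.192,0,1],[0.001,-0.001,0.192,0,1],[0.001,-0.001,0.192,0,1],[0.001,-0.001,0.192,0,1],[0.001,-0.001,0.192,0,1],[0.001,-0.001,0.192,0,1],[0.001,-0.001,0.192,0,1]]]' --squeeze 30

```text
clock: 3.65
position: [0.433, 0.3999, 0.0685]
ee_rot: [-0.001, 0.988, 0.152, 0.002]
contact_force: [0.1, -2.5, 7.0]
width: 0.0584
gripper_force: 33.5
```

```bash
python3 -c "
from h import *
sp=np.array([.5432,-.1624,.0609]);top=sp+.078*ZF;print('tip',top)
go([.43,.397,.36],[*top[:2],.36],cmd=[.4305,.3985,.064])"
```

```text
tip [ 0.5279 -0.1601  0.1373]
t 3.65 pos [0.433  0.3999 0.0685] yaw 17.475297212973555 F [ 0.1468 -2.4672  6.9582] w 0.05838736014024776 33.52461280301213 q [ 0.6282  0.4355  1.7198 -0.0011  0.9812  1.8946]
[0.43, 0.397, 0.36] -> [ 0.0007  0.0013 -0.37  ]
[np.float64(0.5278742504838074), np.float64(-0.16009106503749979), 0.36] -> [-0.0917  0.7023 -0.371 ]
```

Request:
move_arm --deltas '[[[0,0,-0.05,0,1],[0,0,-0.11,0,1],[0,0,-0.17,0,1],[0,0,-0.23,0,1],[0,0,-0.29,0,1],[0,0,-0.34,0,1],[0,0,-0.37,0,1],[0,0,-0.37,0,1]]]'

```text
clock: 4.45
position: [0.4322, 0.4001, 0.3667]
ee_rot: [-0.002, 0.988, 0.152, 0.004]
contact_force: [-0.3, 0.6, -2.2]
width: 0.0588
gripper_force: 34.4
```

Request:
move_arm --deltas '[[[-0.008,0.06,0,0.02,1],[-0.016,0.12,0,0.04,1],[-0.024,0.18,0,0.06,1],[-0.032,0.24,0,0.08,1],[-0.04,0.3,0,0.1,1],[-0.048,0.36,0,0.12,1],[-0.056,0.42,0,0.14,1],[-0.064,0.48,0,0.16,1],[-0.072,0.54,0,0.18,1],[-0.08,0.6,0,0.2,1],[-0.088,0.66,0,0.217,1],[-0.092,0.702,0,0.217,1]]]'

```text
clock: 5.65
position: [0.5288, -0.1615, 0.3594]
ee_rot: [0.0, 0.997, -0.076, -0.002]
contact_force: [0.8, 0.7, -1.9]
width: 0.0584
gripper_force: 34.5
```

```bash
python3 -c "
from h import *
import cv2
go([.5279,-.1601,.36])
a=manip.get_image('scene')[:,:,::-1];b=manip.get_image('side')[:,:,::-1]
cv2.imwrite('pics/s2.png',a);cv2.imwrite('pics/d2.png',b)
c=np.zeros((600,800,3),np.uint8)
c[:600,:400]=cv2.resize(a[140:290,180:280],(400,600));c[:600,400:]=cv2.resize(b[100:250,280:380],(400,600));cv2.imwrite('pics/c3.png',c)"
```

```text
t 5.65 pos [ 0.5288 -0.1615  0.3594] yaw -8.73381778425576 F [ 0.7551  0.715  -1.904 ] w 0.058355936800438046 34.51010623946786 q [-0.4215  0.2013  1.3162 -0.0011  1.627   1.3016]
[0.5279, -0.1601, 0.36] -> [-0.0014 -0.0015 -0.0007]
```

View pics/c3.png

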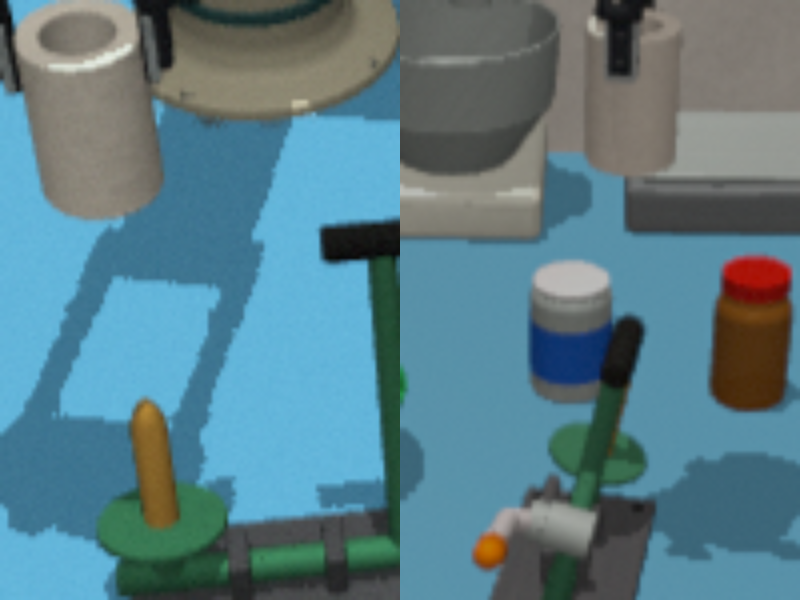

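The spindle tip is at scene (216.5,240.5), and the roll bottom is centred near (205.5,188) in the scene and (437.. →) near (337.5,139) in the side view. I'll check these against the model.

```bash
python3 -c "
from h import *
sp=np.array([.5432,-.1624,.0609])
print('tip pred',pj('scene',sp+.078*ZF),'obs 216.5 240.5; base',pj('scene',sp),'side plate',pj('side',sp))
for z in(.29,.285): print('rollbot',pj('scene',[.5288,-.1615,z]),pj('side',[.5288,-.1615,z]))
print('rolltop',pj('scene',[.5288,-.1615,.381]),pj('side',[.5288,-.1615,.381]))
H=np.array([.5665,-.070,.025])
for y in (-.0945,-.095): print(H+y*YAX+.036*ZF)
"
```

```text
tip pred [[216.3964 241.6537]] obs 216.5 240.5; base [[220.7361 270.5483]] side plate [[329.7772 212.8151]]
rollbot [[206.0628 187.0061]] [[337.3147 139.6717]]
rollbot [[206.4135 188.9849]] [[337.2508 141.4567]]
rolltop [[199.2497 148.5623]] [[338.5365 105.5145]]
[ 0.5453 -0.1624  0.0603]
[ 0.5453 -0.1629  0.0603]
```

Request:
move_arm --deltas '[[[0,-0.002,0.05,0,1],[0,-0.002,0.1,0,1],[0,-0.002,0.15,0,1],[0,-0.002,0.18,0,1],[0,-0.002,0.182,0,1],[0.001,-0.002,0.194,0,1],[0.002,-0.002,0.206,0,1],[0.003,-0.002,0.218,0,1],[0.004,-0.002,0.23,0,1],[0.004,-0.002,0.23,0,1]]]'

```text
clock: 6.75
position: [0.5323, -0.1572, 0.1764]
ee_rot: [-0.0, 0.997, -0.075, -0.001]
contact_force: [-1.0, -0.1, -3.0]
width: 0.0582
gripper_force: 34.6
```

```bash
python3 -c "
from h import *
go([.536,-.1613,.1365])"
```

```text
t 6.75 pos [ 0.5323 -0.1572  0.1764] yaw -8.577267401831495 F [-0.9531 -0.0544 -3.0337] w 0.05824412126933874 34.560344349592924 q [-0.4124  0.29    1.6473 -0.0001  1.2066  1.3081]
[0.536, -0.1613, 0.1365] -> [0.0054 0.0044 0.0498]
```

Request:
move_arm --deltas '[[[0.001,0.004,0.012,0,1],[0.002,0.004,0.024,0,1],[0.004,0.004,0.036,0,1],[0.005,0.004,0.046,0,1],[0.005,0.004,0.05,0,1],[0.005,0.004,0.05,0,1]]]'

```text
clock: 7.35
position: [0.5366, -0.1612, 0.1373]
ee_rot: [-0.0, 0.997, -0.075, -0.0]
contact_force: [0.8, 0.5, -1.6]
width: 0.0583
gripper_force: 34.6
```

Request:
move_arm --deltas '[[[0,0,0.003,0,1],[0,0,0.005,0,1],[0,0,0.005,0,1]]]'

```text
clock: 7.65
position: [0.5366, -0.1614, 0.1363]
ee_rot: [0.0, 0.997, -0.075, 0.001]
contact_force: [-4.5, 1.8, 10.8]
width: 0.0586
gripper_force: 35.6
```

Request:
move_arm --deltas '[[[0,0,0,0,0],[0,0,0,0,-0.5],[0,0,0,0,-1],[0,0,0,0,-1],[0,0,0,0,-1],[0,0,0,0,-1]]]'

```text
clock: 8.25
position: [0.5365, -0.1613, 0.1335]
ee_rot: [-0.0, 0.997, -0.075, -0.0]
contact_force: [-0.4, -0.2, 0.1]
width: 0.0856
gripper_force: 0.0
```

Request:
move_arm --deltas '[[[0,0,-0.02,0,-1],[0,0,-0.06,0,-1],[0,0,-0.12,0,-1],[0,0,-0.18,0,-1],[0,0,-0.22,0,-1],[0,0,-0.22,0,-1],[0,0,-0.22,0,-1]]]'

```text
clock: 8.95
position: [0.5366, -0.1613, 0.31]
ee_rot: [0.0, 0.997, -0.075, 0.001]
contact_force: [-0.2, 0.7, -0.7]
width: 0.0851
gripper_force: 0.0
```

```bash
python3 -c "
from h import *
import cv2
a=manip.get_image('scene')[:,:,::-1];b=manip.get_image('side')[:,:,::-1]
cv2.imwrite('pics/s3.png',a);cv2.imwrite('pics/d3.png',b)
c=np.zeros((600,800,3),np.uint8)
c[:510,:480]=cv2.resize(a[180:307,195:315],(480,510));c[:510,480:]=cv2.resize(b[160:287,280:360],(320,510));cv2.imwrite('pics/c4.png',c)
hub=np.array([.597,.032,.141]);tip=hub+.125*(np.cos(.436)*YAX+np.sin(.436)*ZF)
print('tip',tip,pj('scene',tip),pj('side',tip))
P=lambda th,r:hub+r*(np.cos(th)*YAX+np.sin(th)*ZF)
for th in(.436,.2,0,-.2,-.4,-.6,-.75): print(th,P(th,.1/np.cos(th))+.008*np.array([0,0,1/np.cos(th)]))
go([.60,.131,.34])"
```

```text
tip [0.6035 0.1456 0.1927] [[361.2432 218.2809]] [[302.7987 237.7894]]
0.436 [0.6027 0.1323 0.1955]
0.2 [0.6079 0.1315 0.169 ]
0 [0.6119 0.1309 0.149 ]
-0.2 [0.6159 0.1303 0.1293]
-0.4 [0.6202 0.1296 0.1082]
-0.6 [0.6253 0.1289 0.0836]
-0.75 [0.6302 0.1281 0.0606]
t 9.05 pos [ 0.5357 -0.1609  0.3079] yaw -8.577147070354595 F [-0.4621 -0.2183  0.296 ] w 0.08549071191138637 0.0 q [-0.4162  0.2236  1.4092 -0.0001  1.512   1.3043]
[0.6, 0.131, 0.34] -> [ 0.0249 -0.3728 -0.0398]
```

View pics/c4.png

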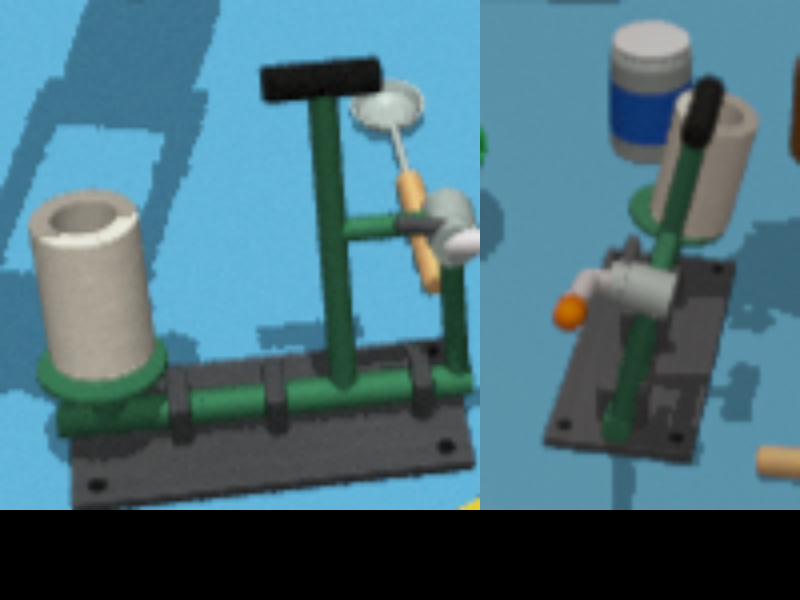

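The roll sits leaning on the plate at scene (220,250), fully down. Next is the kickstand, with the fingers shut.

Request:
move_arm --deltas '[[[0.005,-0.06,0,0,1],[0.01,-0.12,0,0,1],[0.015,-0.18,0,0,1],[0.02,-0.24,0,0,1],[0.025,-0.3,0.01,0,1],[0.03,-0.36,0.02,0,1],[0.03,-0.373,0.022,0,1],[0.03,-0.373,0.05,0,1],[0.03,-0.373,0.09,0,1],[0.03,-0.373,0.11,0,1],[0.03,-0.373,0.11,0,1],[0.03,-0.373,0.11,0,1]]]'

```text
clock: 10.25
position: [0.6044, 0.1296, 0.221]
ee_rot: [0.0, 0.997, -0.075, -0.001]
contact_force: [0.2, -0.1, 0.0]
width: 0.0
gripper_force: 0.0
```

```bash
python3 -c "
from h import *
go([.604,.131,.204],[.612,.131,.157],[.621,.13,.116],[.628,.129,.083])"
```

```text
t 10.25 pos [0.6044 0.1296 0.221 ] yaw -8.60672258901809 F [ 0.1842 -0.0523  0.0175] w 3.381535706958111e-05 0.0 q [ 0.099   0.3519  1.4379 -0.0004  1.3537  1.8201]
[0.604, 0.131, 0.204] -> [-0.0008 -0.0017  0.0212]
[0.612, 0.131, 0.157] -> [ 0.0092 -0.0032  0.0799]
[0.621, 0.13, 0.116] -> [ 0.0206 -0.0037  0.1312]
[0.628, 0.129, 0.083] -> [ 0.0295 -0.0038  0.1724]
```

Request:
move_arm --deltas '[[[0,-0.002,0.02,0,1],[0.003,-0.002,0.04,0,1],[0.006,-0.003,0.06,0,1],[0.009,-0.003,0.08,0,1],[0.013,-0.003,0.098,0,1],[0.017,-0.004,0.115,0,1],[0.02,-0.004,0.131,0,1]]]'

```text
clock: 10.95
position: [0.6216, 0.1308, 0.1164]
ee_rot: [0.0, 0.997, -0.075, 0.0]
contact_force: [-0.2, -0.8, 0.9]
width: -0.0001
gripper_force: 0.1
```

Request:
move_arm --deltas '[[[0.003,0,0.013,0,1],[0.006,0,0.026,0,1],[0.009,0,0.04,0,1],[0.009,0,0.04,0,1],[0.009,0,0.04,0,1],[0.009,0,0.04,0,1]]]'

```text
clock: 11.55
position: [0.6285, 0.13, 0.0854]
ee_rot: [-0.0, 0.997, -0.075, 0.0]
contact_force: [-0.6, 0.7, 0.7]
width: 0.0
gripper_force: 0.0
```

```bash
python3 -c "
from h import *
import cv2
a=manip.get_image('scene')[:,:,::-1];b=manip.get_image('side')[:,:,::-1]
c=np.zeros((510,800,3),np.uint8)
c[:510,:480]=cv2.resize(a[180:307,215:335],(480,510));c[:510,480:]=cv2.resize(b[160:287,280:360],(320,510));cv2.imwrite('pics/c5.png',c)
go([.53,0,.3])"
```

```text
t 11.65 pos [0.6285 0.13   0.0856] yaw -8.574551399822154 F [-0.1198  0.2943  0.7772] w 0.0004542008346586252 0.0 q [ 0.0956  0.4865  1.574  -0.0001  1.0798  1.8161]
[0.53, 0, 0.3] -> [-0.0972  0.179  -0.2682]
```

View pics/c5.png

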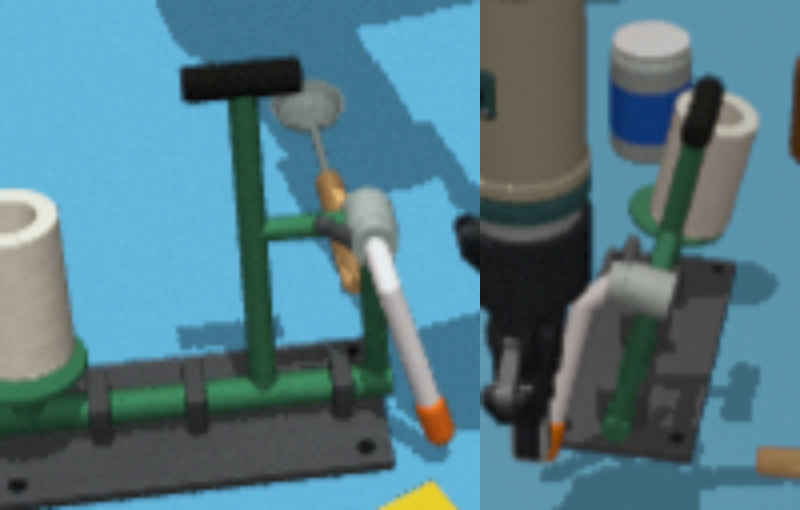

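Request:
move_arm --deltas '[[[0,0,-0.06,0,1],[0,0,-0.12,0,1],[0,0,-0.18,0,0],[0,0,-0.24,0,-1],[0,0,-0.3,0,-1],[0,0,-0.31,0,-1]]]'

```text
clock: 12.25
position: [0.6303, 0.1303, 0.3411]
ee_rot: [-0.001, 0.997, -0.075, 0.007]
contact_force: [0.5, -0.4, 0.6]
width: 0.0581
gripper_force: 0.0
```

```bash
python3 -c "
from h import *
hub=np.array([.597,.032,.141]);t=hub+.125*(np.cos(1.309)*YAX-np.sin(1.309)*ZF);print('leg tip down pred',pj('scene',t),'obs',215+437/4,180+425/4)
go([.5337,-.0062,.30])"
```

```text
leg tip down pred [[325.2078 286.5022]] obs 324.25 286.25
t 12.25 pos [0.6303 0.1303 0.3411] yaw -8.566692109800714 F [ 0.5118 -0.4241  0.5809] w 0.05805248335086355 0.0 q [ 0.0958  0.3412  1.1639 -0.0001  1.6224  1.8161]
[0.5337, -0.0062, 0.3] -> [-0.0947  0.1868  0.0495]
```

The leg is fully down: its tip is within 1 px of the prediction. Next I'll go over the handle and twist −90°.

Request:
move_arm --deltas '[[[-0.01,0.02,0,-0.07,-1],[-0.02,0.04,0,-0.14,-1],[-0.03,0.06,0,-0.21,-1],[-0.04,0.08,0,-0.28,-1],[-0.05,0.1,0,-0.35,-1],[-0.06,0.12,0.01,-0.42,-1],[-0.07,0.14,0.02,-0.49,-1],[-0.08,0.16,0.03,-0.56,-1],[-0.09,0.18,0.04,-0.63,-1],[-0.095,0.187,0.049,-0.7,-1],[-0.095,0.187,0.049,-0.75,-1],[-0.095,0.187,0.049,-0.75,-1]]]'

```text
clock: 13.45
position: [0.5301, -0.0068, 0.2935]
ee_rot: [-0.0, 0.758, 0.652, -0.0]
contact_force: [-0.3, 0.4, 0.0]
width: 0.0855
gripper_force: 0.0
```

```bash
python3 -c "
from h import *
import cv2
s=manip.get_state();w,x,y,z=s['ee_rot'];R=Ro.from_quat([x,y,z,w]).as_matrix()
cv2.imwrite('pics/w6.png',manip.get_image('wrist')[:,:,::-1])
c=manip.camera_params('wrist');T=np.array(c['tool_from_camera'])
for P in ([.531,-.024,.2255],np.array([.531,-.024,.2255])+.032*YAX,np.array([.531,-.024,.2255])-.032*YAX):
  X=R.T@(np.array(P)-s['position']);Y=T[:3,:3].T@(X-T[:3,3]);print(c['fx']*Y[0]/Y[2]+c['cx'],c['fy']*Y[1]/Y[2]+c['cy'],'px/m',c['fx']/Y[2])
go([.5337,-.0062,.2145])"
```

```text
324.42081832389124 292.1384094643281 px/m 1741.1132926733794
324.7171413844146 238.72017833515005 px/m 1818.8092214901303
324.148774760224 341.179769713237 px/m 1669.7834497633512
t 13.5 pos [ 0.5304 -0.0067  0.2937] yaw 81.28961614787494 F [-0.3118 -0.2711  0.5611] w 0.08541688916192498 0.0 q [-0.1438  0.1818  1.4982 -0.0001  1.4614  0.0082]
[0.5337, -0.0062, 0.2145] -> [0.0013 0.0039 0.099 ]
```

View pics/w6.png

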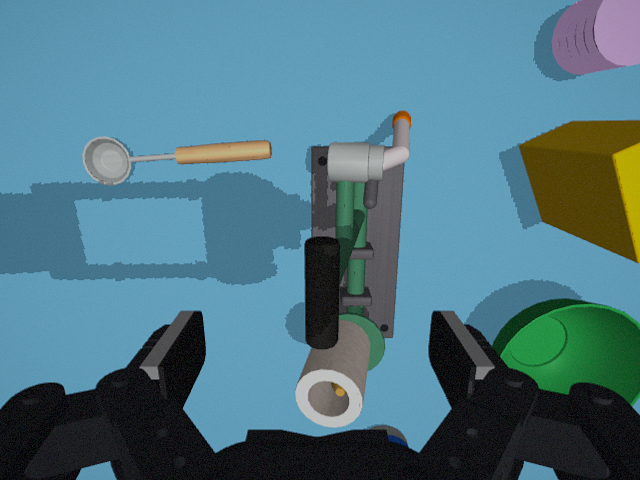

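The handle lies centred at about (321,292), within 2 mm of the prediction. I'll descend and grip.

Request:
move_arm --deltas '[[[0.001,0.002,0.05,0,-1],[0.001,0.002,0.09,0,-1],[0.001,0.002,0.099,0,-1],[0.001,0.002,0.099,0,-1],[0.001,0.002,0.099,0,1],[0.001,0.002,0.099,0,1],[0.001,0.002,0.099,0,1],[0.001,0.002,0.099,0,1],[0.001,0.002,0.099,0,1],[0.001,0.002,0.099,0,1],[0.001,0.002,0.099,0,1],[0.001,0.002,0.099,0,1]]]' --squeeze 30

```text
clock: 14.7
position: [0.5328, -0.0062, 0.2152]
ee_rot: [0.001, 0.758, 0.652, 0.0]
contact_force: [0.6, 0.1, 5.7]
width: 0.0191
gripper_force: 29.5
```

```bash
python3 -c "
from h import *
p=manip.get_state()['position'];go(p+.0407*XAX+[0,0,.0041])"
```

```text
t 14.7 pos [ 0.5328 -0.0062  0.2152] yaw 81.42435863131176 F [0.6091 0.1052 5.6527] w 0.019087230392309383 29.48455184698105 q [-0.1421  0.227   1.6347 -0.0001  1.2783  0.0076]
[ 0.5731 -0.0122  0.2193] -> [ 0.      0.0509 -0.005 ]
```

Request:
move_arm --deltas '[[[0,0.006,-0.001,0,1],[0,0.013,-0.002,0,1],[0,0.02,-0.003,0,1],[0,0.027,-0.004,0,1],[0,0.034,-0.0045,0,1],[0,0.041,-0.005,0,1],[0,0.046,-0.005,0,1],[0,0.051,-0.005,0,1],[0,0.051,-0.005,0,1],[0,0.051,-0.005,0,1],[0,0.051,-0.005,0,1]]]'

```text
clock: 15.8
position: [0.5722, -0.0122, 0.2179]
ee_rot: [-0.0, 0.758, 0.652, -0.0]
contact_force: [-3.1, -0.6, -0.2]
width: 0.0189
gripper_force: 30.2
```

```bash
python3 -c "
from h import *
import cv2
go([.5731,-.0122,.2193])
a=manip.get_image('scene')[:,:,::-1];b=manip.get_image('side')[:,:,::-1]
c=np.zeros((510,800,3),np.uint8)
c[:510,:480]=cv2.resize(a[170:297,205:325],(480,510));c[:510,480:]=cv2.resize(b[160:287,280:360],(320,510));cv2.imwrite('pics/c7.png',c)
H=np.array([.5665,-.070,.025])
for th in(.05,.02,0,-.02):
  Z=-np.sin(th)*XAX+np.array([0,0,np.cos(th)]);X=np.cos(th)*XAX+np.array([0,0,np.sin(th)])
  print(th,pj('scene',H+.04*YAX+.205*Z),pj('scene',H-.095*YAX+.126*Z),pj('scene',H+.1*YAX+.112*Z+.04*X))
"
```

```text
t 15.8 pos [ 0.5722 -0.0122  0.2179] yaw 81.42462444514854 F [-3.15   -0.5572 -0.1869] w 0.0188570357460488 30.16968458890915 q [-0.1427  0.2853  1.5457 -0.0002  1.312   0.007 ]
[0.5731, -0.0122, 0.2193] -> [ 0.0001  0.0011 -0.0018]
0.05 [[276.6424 208.2618]] [[215.6279 243.1111]] [[308.4298 251.2798]]
0.02 [[276.9128 210.1056]] [[215.6404 244.2919]] [[308.6461 252.7493]]
0 [[277.0967 211.3816]] [[215.6525 245.1037]] [[308.7896 253.7435]]
-0.02 [[277.2834 212.6944]] [[215.6676 245.9349]] [[308.9325 254.749 ]]
```

View pics/c7.png

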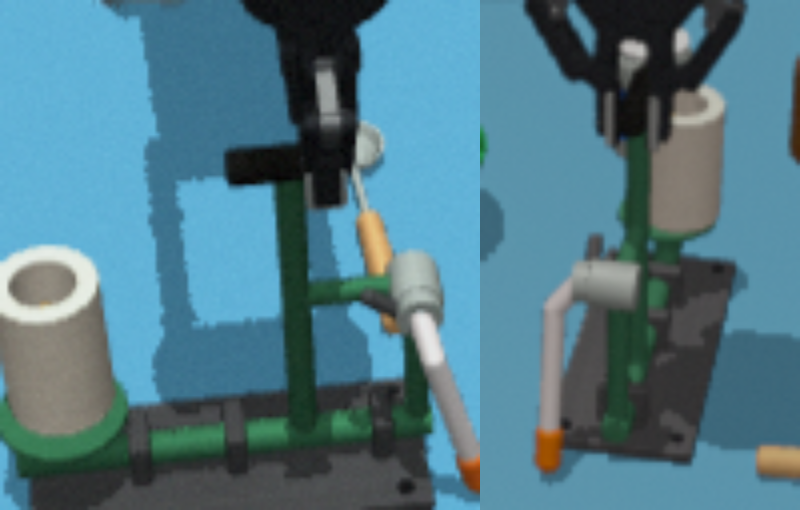

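The frame is upright with the roll on and the leg down. I'll nudge it 1 mm more and let it settle.

Request:
move_arm --deltas '[[[0,0.001,0,0,1],[0,0.001,0,0,1],[0,0.001,0,0,1],[0,0.001,0,0,1],[0,0.001,0,0,1],[0,0.001,0,0,1],[0,0.001,0,0,1],[0,0.001,0,0,1]]]'

```text
clock: 16.7
position: [0.5731, -0.0123, 0.218]
ee_rot: [-0.0, 0.758, 0.652, -0.0]
contact_force: [-3.1, -0.2, -5.2]
width: 0.0187
gripper_force: 29.7
```

```bash
python3 -c "
from h import *
s=manip.get_state();print(s['position'],s['contact_force'],s['gripper_force'],s['qd']);manip.sign_off()"
```

```text
[ 0.5731 -0.0123  0.218 ] [-3.1003 -0.2438 -5.1946] 29.65000480413437 [ 0.0012 -0.0029 -0.0006  0.0007 -0.0006 -0.    ]
the job is handed in; nothing more can be done
```

The job is handed in: the roll is seated on the spindle and released, the kickstand is down on its own, and the gripper is still holding the frame upright by its handle, about 17 s into the 72 s limit.

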